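# Swap the copper piece in a weld-test kit for the steel spare behind the rod canisters

## Task

The weld-test kit in the green tray should be three steel pipe pieces, but one of them is copper. Stand both rod canisters upright on the white mat so that you can get at the spare steel piece behind them in the grey rack, put the copper piece in the red scrap bin and stand the spare upright in the middle of the compartment that this leaves empty. Then put each canister back upright on the very seat it came from, never tipping them over and leaving the other two steel pieces of the kit where they are.

Things in the scene. Friction and masses are not known exactly. Their poses are not given: they have to be found in the camera images.
- rack: grey steel rack, a fixed plate 150 mm (x) by 190 mm (y) lying on the bench. Origin: centre of its underside; things stand on its plate at z = 6 mm. Walls 4 mm thick and 16 mm high on the back (+x) edge and both y edges; the front (-x) is open. Round black marks are its seats: two for the canisters in front at (x, y) = (-30, +40) and (-30, -40) mm, one for the spare piece behind them at (18, 0) mm. What stands there is within about 4 mm of the mark. x points to the back, z up
- can_blue: blue closed cylindrical welding-rod canister standing upright, 130 mm high, with a white band; body 52 mm in diameter up to 92 mm, above that a black lid 54 mm in diameter whose top carries a blue disc; 0.25 to 0.5 kg. Origin: centre of its underside; z up. It starts on one of the two front seats of the rack (which of the two varies) and has to return to that same seat
- can_yellow: yellow closed cylindrical welding-rod canister standing upright, 130 mm high, with a white band; body 52 mm in diameter up to 92 mm, above that a black lid 54 mm in diameter whose top carries a yellow disc; 0.25 to 0.5 kg. Origin: centre of its underside; z up. It starts on one of the two front seats of the rack (which of the two varies) and has to return to that same seat
- spare: the spare: bright steel short piece of pipe standing on end, outer diameter 34 mm, bore 25 mm, 45 mm high, 0.12 kg. Origin: centre of its underside; z is the pipe's axis, up. It stands in the rack behind the two canisters, too close to them to be gripped before they are cleared away
- tray: green kit tray, fixed, 110 mm (x) by 204 mm (y), 14 mm high, walls and two dividers 4 mm thick, floor at z = 4 mm. Three compartments in a row along y, with centres at x = 0 and y = -67, 0, +67 mm, each about 102 by 63 mm inside. Origin: centre of its underside; z up
- copper_piece: the wrong part: copper-coloured short piece of pipe standing on end, outer diameter 34 mm, bore 25 mm, 45 mm high, 0.12 kg. Origin: centre of its underside; z is the pipe's axis, up. It starts in one of the three compartments of the tray (which one varies), within about 4 mm of its centre
- steel_a: one right part of the kit: bright steel short piece of pipe standing on end, outer diameter 34 mm, bore 25 mm, 45 mm high, 0.12 kg. Origin: centre of its underside; z is the pipe's axis, up. It stands in a compartment of the tray and stays there
- steel_b: the other right part of the kit: bright steel short piece of pipe standing on end, outer diameter 34 mm, bore 25 mm, 45 mm high, 0.12 kg. Origin: centre of its underside; z is the pipe's axis, up. It stands in a compartment of the tray and stays there
- mat: white ceramic fire-board mat fixed on the bench, 120 mm (x) by 220 mm (y), 4 mm thick, the side area for the canisters. Origin: centre of its underside; z up. Both canisters fit side by side along y, for instance at y = -50 and +50 mm
- bin: red scrap bin, an open box, fixed, 130 by 130 mm and 50 mm high, walls and floor 4 mm thick. Origin: centre of its underside; z up
Things that resemble listed ones, but are neither listed nor needed, are in the scene too. What is shaped like the spare but yellow is not meant. Several things look just like the tray: the one meant starts nearest to the robot's base.

How it is judged:
By the outcome, as a careful person would: the job done as asked, in the order asked, and still so for the second after the job is handed in, with the robot touching nothing.
It also fails if it takes over 138 s, if anything falls off the work surface, if the arm or the gripper's body presses on something with over 40 N, if the wrist force passes 120 N, or if a joint passes its speed limit or range.

## Robot

A 6-joint arm with a two-finger parallel gripper is mounted at the origin on the work surface. World frame = base frame: x ahead of the robot, y to its left, z up, the work surface at z = 0. Lengths are in m, angles in rad, forces in N, time in s.
With the tool pointing down it reaches from about 0.225 to 0.875 m from the base axis. Payload 3.4 kg.
Tool frame: the origin (TCP) lies midway between the tips of the shut fingers; the grasp point (between the pads) lies 19 mm behind it; z points along the fingers, y is the direction in which the jaws open and shut (so a half turn about z gives the same grasp; the last joint's range is limited). The gripper opens to 85 mm and grips with 20 to 120 N. Pads are 22 mm wide; open, the fingers measure 114 mm over their backs; the gripper's body (76 mm by 85 mm) begins 54 mm behind the grasp point. The pads swing forward as they close: fully open they stand 13 mm farther back than shut.
Start: joints at [1.175, 0.276, 1.505, -0, 1.361, -0.121], TCP at [0.156, 0.553, 0.231] pointing down, gripper open.
Joint ranges: [-2.89, 2.89], [-0.75, 2.08], [0.22, 2.7], [-1.18, 4.32], [0.11, 2.71], [-2.7, 2.7]. Speed limits (rad/s): [2.57, 2.57, 3.14, 3.14, 3.14, 3.14].

## Interface

Orientations are given as a unit quaternion [x, y, z, w].
In Python, from workcell import manip, get_state, get_image, job gives the robot as it stands. Calls block until the motion is done:
- manip.move_to(position, orientation): joint-space move of the TCP to a pose.
- manip.move_straight(position, rotation=None, velocity=0.15, max_force=None): straight line of the TCP; rotation=None keeps the orientation; velocity is the mean speed in m/s. With max_force (N) it stops when the force on the tool has changed by that much, and returns True; else False.
- manip.set_joints(angles): joint-space move.
- manip.gripper_to(opening, newtons=None): opening from 0.0 (shut) to 1.0 (fully open); newtons is the grip in N (None keeps the last); returns when the fingers have stopped.
- manip.dwell(seconds).
- manip.solve_ik(position, orientation): joint angles nearest the present ones, or None.
- get_state(): the state.
- get_image(name): name is "scene" or "top"; returns a dict with "pixels" (384x512x3 uint8, red, green, blue), "fx", "fy", "cx", "cy" (pixels), "cam_to_world" (4x4, takes a point from camera to world coordinates). Camera axes: x right, y up, looking along -z (the intrinsics and any distortion apply to the point x, -y, -z); pixel columns grow to the right and rows downward; lengths in m; the calibration is good to about 2 mm. A picture is of the moment at which its call begins. There is no depth.
A pose or a line that the arm cannot do raises manip.Unreachable and nothing moves.
- job.hand_in(): hands the job in, once; it reports no verdict.
The state is a dict: "time": time; "q": joint angles; "joint_vel": joint speeds; "joint_efforts": joint torques, N m; "position": TCP position; "tool_rot": TCP orientation; "force": force on the tool from outside, world axes, zero at the start; "torque": the same for the moment, N m; "finger_gap": opening from 0.0 (shut) to 1.0 (fully open).
Only numpy, scipy, OpenCV 4.12 (cv2) and the standard library are available. Lean on these libraries where they do the work, as an engineer would, in place of code of your own. Each camera call takes 0.05 s, during which the arm holds its last target.

## Working session

There is one attempt and no reset: what is moved stays moved. The work goes in short steps, each a Python script; the robot and the scene stay as the last script left them, time stands still between calls to the robot, and variables do not carry over. Pictures are saved under pics/ and viewed, and the job is handed in when it is done.

```bash
ls; mkdir -p pics
python3 - <<'E'
from workcell import manip,get_state,get_image,job
import cv2
print(get_state())
for n in("scene","top"):
    d=get_image(n); cv2.imwrite(f"pics/{n}0.png",d["pixels"][:,:,::-1])
    print({k:v for k,v in d.items() if k!="pixels"})
E
```

```text
pics
{'time': 0.0, 'q': array([ 1.17499231e+00,  2.76594242e-01,  1.50613320e+00, -6.62492975e-06,
        1.36067790e+00, -1.20974268e-01]), 'joint_vel': array([-5.24993237e-04,  4.98487683e-04,  5.45187203e-04,  9.52494502e-04,
       -5.90572327e-06, -7.30971881e-04]), 'joint_efforts': array([ 1.04969176e-04, -4.16781557e+01, -2.45806521e+01,  5.22941482e-04,
        1.12207088e-02, -1.89099484e-05]), 'position': array([0.15583611, 0.55293861, 0.2304401 ]), 'tool_rot': array([ 1.36982076e-01,  9.90573112e-01, -8.77084070e-04, -2.28460862e-04]), 'force': array([-0.33477562, -0.73080284,  0.3042542 ]), 'torque': array([ 0.01788392, -0.05158074,  0.01923016]), 'finger_gap': 0.9996401694300573}
{'fx': 498.961050784431, 'fy': 498.961050784431, 'cx': 253.44871731865052, 'cy': 195.66549244934015, 'cam_to_world': array([[ 0.33946459, -0.75772332,  0.55733218,  1.29247474],
       [ 0.94056418,  0.26705567, -0.20981011, -0.22617151],
       [ 0.01013929,  0.59542979,  0.80334337,  1.10899475],
       [ 0.        ,  0.        ,  0.        ,  1.        ]])}
{'fx': 361.95911109156117, 'fy': 361.95911109156117, 'cx': 248.5047158727967, 'cy': 190.36702068630552, 'cam_to_world': array([[-0.01285907,  0.99871538, -0.04901258,  0.45729445],
       [-0.99988453, -0.01244622,  0.00871926,  0.07678252],
       [ 0.00809804,  0.04911904,  0.9987601 ,  1.22839504],
       [ 0.        ,  0.        ,  0.        ,  1.        ]])}
```

View pics/scene0.png

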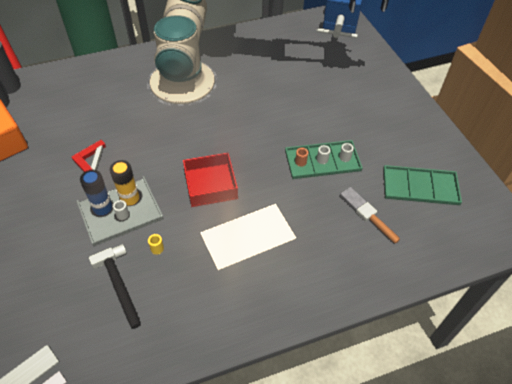

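View pics/top0.png

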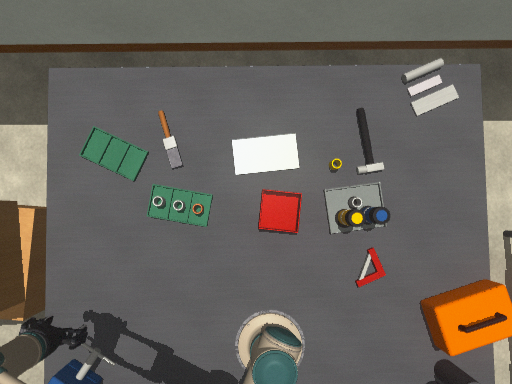

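```bash
cat > h.py <<'E'
import numpy as np, cv2
from workcell import manip,get_state,get_image,job
def ray(d,u,v,z):
    M=d["cam_to_world"]; r=M[:3,:3]@np.array([(u-d["cx"])/d["fx"],-(v-d["cy"])/d["fy"],-1])
    o=M[:3,3]; return o+r*(z-o[2])/r[2]
def proj(d,p):
    M=d["cam_to_world"]; c=M[:3,:3].T@(np.asarray(p)-M[:3,3])
    return np.array([d["cx"]+d["fx"]*c[0]/-c[2], d["cy"]-d["fy"]*c[1]/-c[2]])
def crop(d,u0,v0,w,h,s,name):
    im=d["pixels"][v0:v0+h,u0:u0+w,::-1]
    cv2.imwrite(name,cv2.resize(im,None,fx=s,fy=s,interpolation=cv2.INTER_CUBIC))
E
python3 - <<'E'
from h import *
t=get_image("top"); s=get_image("scene")
np.savez("t0.npz",**t); np.savez("s0.npz",**s)
crop(t,310,170,90,75,8,"pics/rk.png"); crop(t,140,175,85,60,8,"pics/tr.png"); crop(s,65,140,110,105,5,"pics/rks.png")
hsv=cv2.cvtColor(t["pixels"],cv2.COLOR_RGB2HSV)
def seg(m,name,z,roi):
    u0,v0,u1,v1=roi; k=np.zeros_like(m); k[v0:v1,u0:u1]=m[v0:v1,u0:u1]
    c=max(cv2.findContours(k,cv2.RETR_EXTERNAL,cv2.CHAIN_APPROX_NONE)[0],key=cv2.contourArea)
    P=np.array([ray(t,u,v,z)[:2] for u,v in c[:,0].astype(float)],np.float32)
    (cx,cy),(w,h),a=cv2.minAreaRect(P)
    print(name,cx,cy,w,h,a)
seg(cv2.inRange(hsv,(60,80,40),(90,255,255)),"tray",.014,(140,175,225,235))
seg(cv2.inRange(hsv,(0,0,180),(180,60,255)),"mat",.004,(220,120,310,185))
seg(cv2.inRange(hsv,(170,120,60),(180,255,255))|cv2.inRange(hsv,(0,150,60),(5,255,255)),"bin",.05,(250,180,310,240))
g=cv2.inRange(hsv,(0,0,100),(180,60,200))
seg(g,"rack",.016,(320,176,390,240))
print(hsv[225,332],hsv[250,310])
E
```

```text
tray 0.4708271920681 0.298760324716568 0.2044926881790161 0.10939154028892517 79.09923553466797
mat 0.6421632766723633 0.00789669156074524 0.11954137682914734 0.2188943475484848 5.338262557983398
bin 0.44805189967155457 -0.03407081216573715 0.1307319551706314 0.129205122590065 82.92298889160156
rack 0.4652935266494751 -0.2897290587425232 0.23423512279987335 0.19101665914058685 89.30449676513672
[ 47  15 152] [173  10 101]
```

View pics/rk.png

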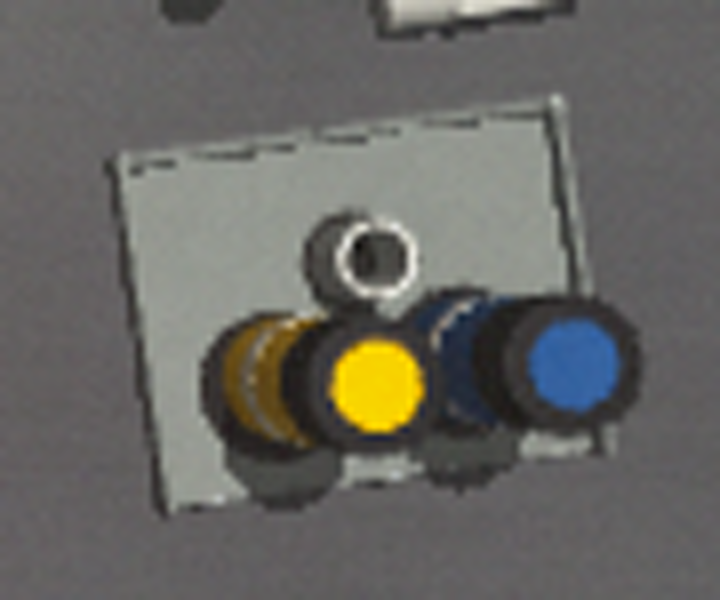

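View pics/tr.png

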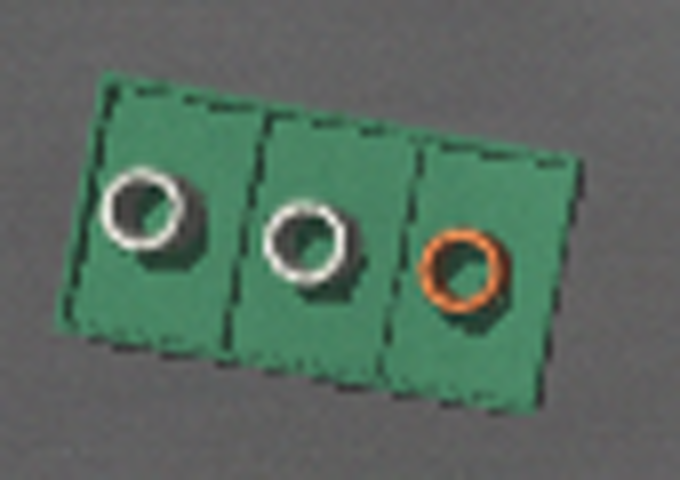

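View pics/rks.png

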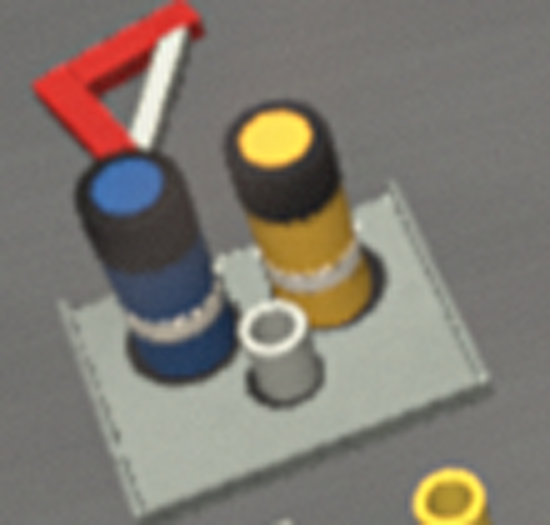

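```bash
cat >> h.py <<'E'
def blob(d,hsvlo,hsvhi,roi):
    hsv=cv2.cvtColor(d["pixels"],cv2.COLOR_RGB2HSV); m=cv2.inRange(hsv,hsvlo,hsvhi)
    u0,v0,u1,v1=roi;k=np.zeros_like(m);k[v0:v1,u0:u1]=m[v0:v1,u0:u1]
    n,l,st,c=cv2.connectedComponentsWithStats(k)
    i=1+np.argmax(st[1:,4]); 
    cc=max(cv2.findContours((l==i).astype(np.uint8),cv2.RETR_EXTERNAL,cv2.CHAIN_APPROX_NONE)[0],key=cv2.contourArea)
    h=cv2.convexHull(cc); e=cv2.fitEllipse(cc) if len(cc)>5 else None
    return c[i],st[i,4],e
E
python3 - <<'E'
from h import *
t=dict(np.load("t0.npz"));s=dict(np.load("s0.npz"))
C=[(168,512),(115,160),(557,100),(607,450)]
for z in(.006,.016,.022):
    P=np.array([ray(t,(x+.5)/8-.5+310,(y+.5)/8-.5+170,z)[:2] for x,y in C])
    L=[np.linalg.norm(P[i]-P[(i+1)%4]) for i in range(4)]
    print(z,P.mean(0),np.round(L,4)); 
    ex=(P[1]+P[2]-P[0]-P[3]); ey=(P[0]+P[1]-P[2]-P[3]); print(np.degrees(np.arctan2(ex[1],ex[0])),np.degrees(np.arctan2(-ey[0],ey[1])))
Cs=[(135,515),(487,380),(397,187),(63,300)]
for z in (.016,.022):
  P=np.array([ray(s,(x+.5)/5-.5+65,(y+.5)/5-.5+140,z)[:2] for x,y in Cs]); print("scene rack",z,P.mean(0),[np.linalg.norm(P[i]-P[(i+1)%4]) for i in range(4)])
Y=((22,150,130),(32,255,255));B=((100,120,140),(118,255,255))
def show(n,d,r,z):
    c,a,e=r; print(n,c,a,e and np.round(e[0],1),e and np.round(e[1],1),"->",ray(d,*c,z)[:2], e and ray(d,*e[0],z)[:2])
show("yT",t,blob(t,*Y,(345,205,370,230)),.136)
show("bT",t,blob(t,*B,(365,200,395,230)),.136)
show("yS",s,blob(s,(22,120,200),(32,255,255),(110,155,135,175)),.136)
show("bS",s,blob(s,(100,100,120),(118,255,255),(80,165,105,190)),.136)
W=((0,0,175),(180,60,255))
show("spT",t,blob(t,*W,(348,192,366,210)),.051)
show("spS",s,blob(s,*W,(110,198,130,212)),.051)
show("aT",t,blob(t,*W,(150,190,168,212)),.049)
show("bT",t,blob(t,*W,(170,195,188,215)),.049)
show("cuT",t,blob(t,(5,130,150),(15,255,255),(190,200,206,218)),.049)
E
```

```text
0.006 [ 0.45418706 -0.2925622 ] [0.1498 0.1899 0.1492 0.1877]
6.826976540781981 7.104266782463796
0.016 [ 0.45421249 -0.28954072] [0.1486 0.1883 0.1479 0.1861]
6.826976540782016 7.104266782463804
0.022 [ 0.45422774 -0.28772783] [0.1479 0.1874 0.1472 0.1852]
6.826976540782004 7.104266782463792
scene rack 0.016 [ 0.45311486 -0.29271332] [np.float64(0.1890652298638388), np.float64(0.1451456321591732), np.float64(0.18731015317230762), np.float64(0.14938672164712608)]
scene rack 0.022 [ 0.45772253 -0.29234803] [np.float64(0.18802735536543952), np.float64(0.14434885450587062), np.float64(0.18628191317593815), np.float64(0.14856666251246298)]
yT [356.66990291 217.85436893] 103 [356.7 217.8] [10.6 10.8] -> [ 0.42378972 -0.2580919 ] [ 0.42383585 -0.25810431]
bT [381.44705882 215.36470588] 85 [381.4 215.4] [9.4 9.7] -> [ 0.43030778 -0.33331501] [ 0.43030526 -0.33332277]
yS [119.53846154 167.17582418] 91 [119.5 167.2] [ 8.3 11.8] -> [ 0.42075994 -0.26066252] [ 0.4206802  -0.26065495]
bS [ 90.07826087 176.9826087 ] 115 [ 90.1 177. ] [ 9.7 13. ] -> [ 0.42804228 -0.33552136] [ 0.42802469 -0.33552112]
spT [359.0625 202.25  ] 16 [356.8 201.8] [8.7 9.1] -> [ 0.47180386 -0.29336527] [ 0.47341485 -0.28610737]
spS [118.10126582 203.82278481] 79 [118.2 204.3] [11.  14.3] -> [ 0.46635542 -0.29061378] [ 0.46785984 -0.29057979]
aT [156.56 200.48] 25 [157.1 200.6] [8.8 9.3] -> [0.48597983 0.36583119] [0.48542254 0.36405313]
bT [177.44444444 205.2962963 ] 27 [177.5 204.7] [9.  9.2] -> [0.46946558 0.2980923 ] [0.47141418 0.29786091]
cuT [196.83870968 208.61290323] 31 [196.9 208.4] [8.9 9.4] -> [0.45788763 0.23518739] [0.45846144 0.23501407]
```

```bash
cat >> h.py <<'E'
def quat(deg):  # tool down, jaw axis at heading deg in world xy ; [x,y,z,w]
    # 180deg rotation about n=(cos p, sin p): tool y heading = 2p-90
    p=np.radians((deg+90)/2); return np.array([np.cos(p),np.sin(p),0,0])
def go(x,y,z,deg):
    best=None
    for k in(0,180,-180):
        q=manip.solve_ik([x,y,z],quat(deg+k))
        if q is not None:
            q=np.array(q); c=abs(q-get_state()["q"]).max()
            if best is None or c<best[0]: best=(c,quat(deg+k),q)
    manip.move_to([x,y,z],best[1]); print("q",np.round(best[2],2))
def st(m=""):
    s=get_state(); print(m,round(s["time"],2),np.round(s["position"],4),"gap",round(s["finger_gap"],3),"F",np.round(s["force"],1))
def ms(x,y,z,v=.15,f=None,rot=None):
    r=manip.move_straight([x,y,z],rotation=rot,velocity=v,max_force=f); return r
def snap(n,tag):
    d=get_image(n); np.savez(f"{tag}.npz",**d); cv2.imwrite(f"pics/{tag}.png",d["pixels"][:,:,::-1]); return d
E
python3 - <<'E'
from h import *
go(.4223,-.2594,.25,7); st()
print("F",ms(.4223,-.2594,.098,.12,10)); st("down")
manip.gripper_to(0.0,50); st("grip")
ms(.4223,-.2594,.13,.08); st("lift"); snap("scene","s1")
E
```

```text
q [-0.69  0.14  1.63 -0.    1.36 -0.81]
 3.2 [ 0.4226 -0.2588  0.25  ] gap 1.005 F [-1.1  0.6 -0. ]
F False
down 4.62 [ 0.4228 -0.2598  0.0986] gap 0.997 F [-0.3 -0.2  0.6]
grip 5.03 [ 0.4225 -0.2596  0.0988] gap 0.619 F [-0.9  0.9  6.1]
lift 5.58 [ 0.422  -0.2591  0.1296] gap 0.62 F [-1.  -0.1 -4.3]
```

View pics/s1.png

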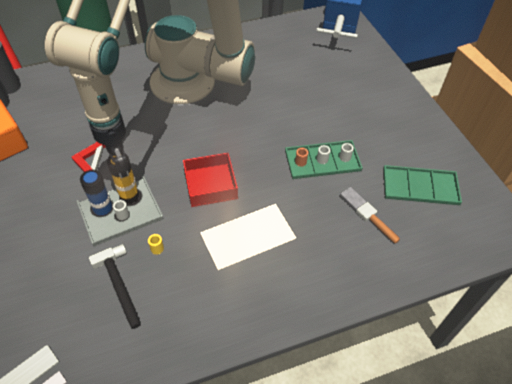

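Run:
```python
from h import *
ms(.4223,-.2594,.22,.15)
ms(.6376,.0577,.22,.2)
ms(.6376,.0577,.106,.15)
print(ms(.6376,.0577,.093,.03,5)); st("placed")
manip.gripper_to(1.0); st("open")
ms(.6376,.0577,.24,.2)
go(.4292,-.3344,.25,7)
ms(.4292,-.3344,.098,.12,10); st("down")
manip.gripper_to(0.0,50); st("grip")
ms(.4292,-.3344,.22,.12); st("lift")
ms(.6468,-.0419,.22,.2)
ms(.6468,-.0419,.106,.15)
print(ms(.6468,-.0419,.093,.03,5)); st("placed")
manip.gripper_to(1.0); st("open")
ms(.6468,-.0419,.24,.2)
go(.458,.235,.2,-10.9)
manip.gripper_to(.7); st()
snap("scene","s2"); snap("top","t2")
```

```text
True
placed 9.73 [0.6383 0.0578 0.0968] gap 0.62 F [0.  0.  4.5]
open 10.17 [0.6367 0.0577 0.0948] gap 0.998 F [-0.3  0.5  0. ]
q [-0.79  0.22  1.54 -0.    1.39 -0.91]
down 14.09 [ 0.4297 -0.3348  0.0987] gap 1.0 F [-0.8  0.5 -0. ]
grip 14.5 [ 0.4295 -0.3348  0.0987] gap 0.618 F [-1.6 -0.7  3.7]
lift 15.67 [ 0.4287 -0.3339  0.2189] gap 0.618 F [ 0.2 -0.8 -3.9]
True
placed 18.94 [ 0.6475 -0.042   0.0968] gap 0.621 F [-0.2 -0.4  4.1]
open 19.38 [ 0.646  -0.0417  0.0946] gap 0.997 F [-0.5 -0.9  0.3]
q [ 0.34  0.21  1.68 -0.    1.25  0.53]
 21.91 [0.4584 0.2347 0.2   ] gap 0.7 F [ 0.6  0.4 -0.4]
```

View pics/s2.png

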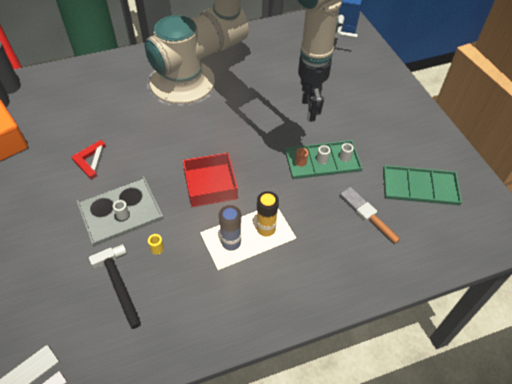

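View pics/t2.png

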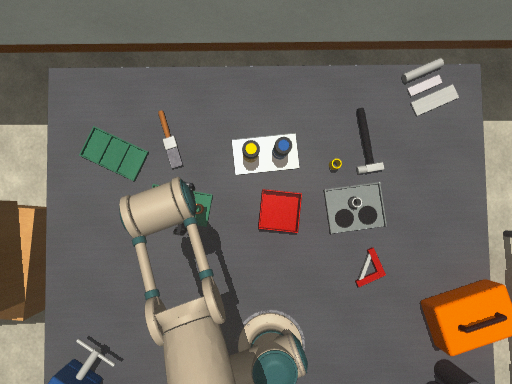

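Run:
```python
from h import *
t=dict(np.load("t2.npz"));s=dict(np.load("s2.npz"));s0=dict(np.load("s0.npz"))
def show(n,d,r,z):
    c,a,e=r; print(n,np.round(c,1),a,np.round(e[0],1),np.round(e[1],1),"->",np.round(ray(d,*c,z)[:2],4),np.round(ray(d,*e[0],z)[:2],4))
K=((0,0,0),(180,255,70))
for n,d,rois in(("T",t,((330,206,356,232),(357,204,382,230))),("S",s,((88,196,113,220),(118,186,146,206)))):
    for r in rois: show("seat"+n,d,blob(d,*K,r),.006)
W=((0,0,175),(180,60,255))
show("spT",t,blob(t,(0,0,190),(180,70,255),(349,195,364,210)),.051)
show("spS",s,blob(s,*W,(110,198,130,212)),.051)
show("yT",t,blob(t,(22,150,130),(32,255,255),(240,140,262,160)),.134)
show("bT",t,blob(t,(100,120,140),(118,255,255),(270,135,296,160)),.134)
show("yS",s,blob(s,(22,120,200),(32,255,255),(255,190,282,210)),.134)
show("bS",s,blob(s,(100,80,60),(118,255,255),(220,203,240,222)),.134)
crop(s,75,175,95,70,7,"pics/c1.png");crop(t,320,175,70,65,9,"pics/c2.png");crop(s0,280,135,90,50,8,"pics/c3.png")
```

```text
seatT [343.9 217.7] 260 [343.9 217.7] [17.  17.7] -> [ 0.421  -0.2548] [ 0.4211 -0.2549]
seatT [367.2 214.7] 265 [367.2 214.7] [17.2 17.9] -> [ 0.43   -0.3339] [ 0.43   -0.3338]
seatS [101.6 207.4] 277 [101.6 207.3] [15.3 21.2] -> [ 0.4282 -0.3372] [ 0.428  -0.3373]
seatS [130.8 196.1] 250 [130.7 196.2] [15.  19.8] -> [ 0.4168 -0.2556] [ 0.4171 -0.256 ]
spT [360.1 202.4] 10 [358.1 202. ] [6.1 8.2] -> [ 0.4713 -0.2967] [ 0.4727 -0.2903]
spS [118.  203.8] 94 [117.9 204. ] [11.2 16. ] -> [ 0.4661 -0.2908] [ 0.4667 -0.2913]
yT [250.6 148.1] 102 [250.6 148.1] [10.4 10.8] -> [0.6399 0.0593] [0.6399 0.0592]
bT [283.3 144.8] 86 [283.3 144.8] [9.5 9.8] -> [ 0.6488 -0.0406] [ 0.6488 -0.0406]
yS [267.4 199.1] 121 [267.4 199.1] [10.1 13.2] -> [0.637  0.0568] [0.637  0.0568]
bS [229.5 213.4] 117 [229.5 213.4] [ 9.8 13.2] -> [ 0.6464 -0.0428] [ 0.6464 -0.0428]
```

View pics/c1.png

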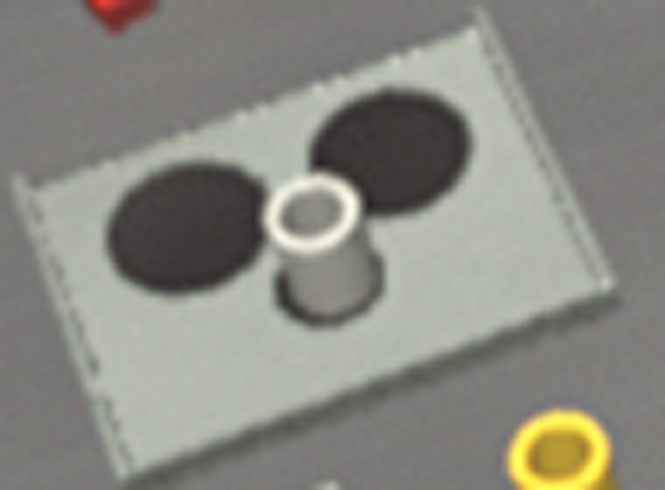

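View pics/c2.png

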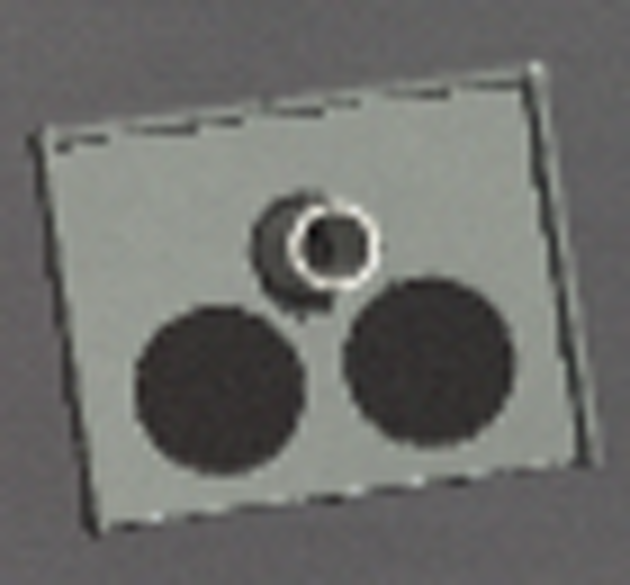

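View pics/c3.png

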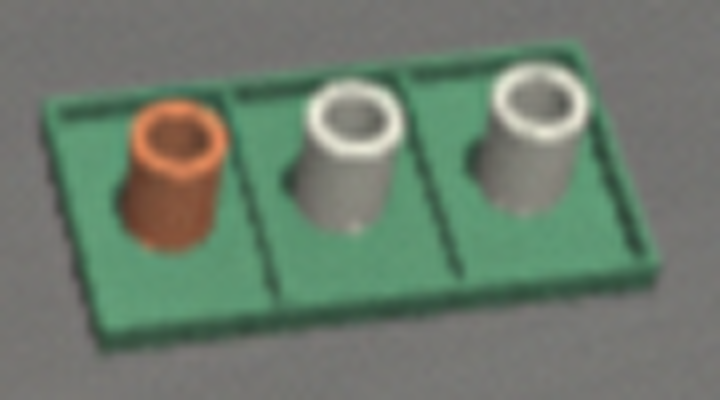

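Run:
```python
from h import *
s=dict(np.load("s2.npz"))
f=lambda x,y,k,u,v,z:ray(s,(x+.5)/k-.5+u,(y+.5)/k-.5+v,z)[:2]
print("spare",f(313,212,7,75,175,.051))
for p in((179,140),(354,119),(540,101)): print(f(*p,8,280,135,.049))
P=np.array([f(*p,8,280,135,.014) for p in((46,103),(580,43),(658,265),(104,333))]); print(P.mean(0),[np.linalg.norm(P[i]-P[i-1]) for i in range(4)])
e=P[1]+P[2]-P[0]-P[3]; print(np.degrees(np.arctan2(e[1],e[0])))
```

```text
spare [ 0.47065665 -0.288344  ]
[0.45818385 0.23232637]
[0.46965439 0.2950498 ]
[0.48383839 0.36145592]
[0.47022351 0.29722481] [np.float64(0.10962161511235026), np.float64(0.203186263874143), np.float64(0.10857574297782195), np.float64(0.2022836765236745)]
79.32759412463334
```

Run:
```python
from h import *
ms(.4583,.2337,.2,.1)
print(ms(.4583,.2337,.016,.12,8)); st("down")
manip.gripper_to(0.0,35); st("grip")
ms(.4583,.2337,.14,.12); st("lift")
ms(.448,-.034,.14,.2)
print(ms(.448,-.034,.022,.1,6)); st("inbin")
manip.gripper_to(.65); st("open")
ms(.448,-.034,.16,.2)
go(.472,-.2873,.16,97)
snap("scene","s3"); st()
```

```text
False
down 23.94 [0.4588 0.2339 0.0166] gap 0.7 F [-0.1  0.1  0.3]
grip 24.3 [0.4586 0.2338 0.0166] gap 0.382 F [-1.3  0.2  5. ]
lift 25.48 [0.4576 0.2335 0.1392] gap 0.374 F [-0.6 -0.8 -0.5]
False
inbin 28.31 [ 0.4485 -0.0341  0.0224] gap 0.378 F [ 0.6 -0.  -0.4]
open 28.66 [ 0.4483 -0.0341  0.0223] gap 0.651 F [-0.8  0.2 -0.2]
q [-0.67  0.29  1.67 -0.    1.18  0.78]
 30.55 [ 0.4717 -0.2857  0.1593] gap 0.656 F [-0.4  1.2 -0.9]
```

View pics/s3.png

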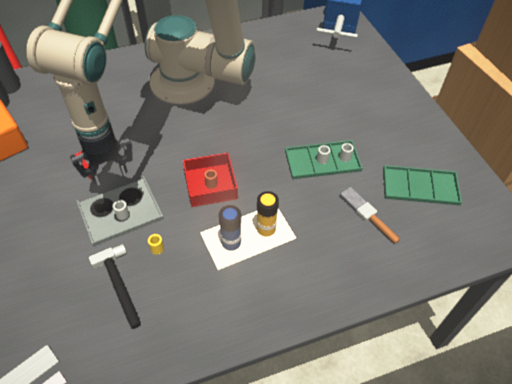

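Run:
```python
from h import *
ms(.472,-.2873,.16,.1)
print(ms(.472,-.2873,.018,.1,8)); st("down")
manip.gripper_to(0.0,35); st("grip"); g=get_state()["position"][2]
ms(.472,-.2873,.15,.12); st("lift")
cur=get_state()["tool_rot"]
c=[q for k in(0,180,-180) for q in(quat(-10.8+k),-quat(-10.8+k))]
q=max(c,key=lambda q:q@cur)
ms(.4579,.2322,.15,.15,rot=q); st("above")
ms(.4579,.2322,.03,.12)
print(ms(.4579,.2322,.013,.03,4)); st("placed")
manip.gripper_to(.65); st("open")
ms(.4579,.2322,.2,.2)
go(.6378,.0577,.24,5); manip.gripper_to(1.0)
snap("scene","s4"); st(); d=snap("top","t4"); crop(d,140,175,85,60,8,"pics/t4c.png")
```

```text
False
down 32.37 [ 0.4724 -0.2876  0.0186] gap 0.649 F [0.1 0.6 0.4]
grip 32.69 [ 0.4724 -0.2877  0.0188] gap 0.394 F [-0.2  0.8  5.7]
lift 33.94 [ 0.4715 -0.2869  0.1491] gap 0.395 F [-0.6  0.4 -2.2]
above 37.56 [0.4579 0.2319 0.15  ] gap 0.392 F [-1.4 -0.6 -1. ]
True
placed 39.18 [0.458  0.2322 0.0168] gap 0.392 F [-0.8 -0.2  5.6]
open 39.52 [0.4572 0.232  0.016 ] gap 0.648 F [ 0.  -1.6 -0.4]
q [-0.02  0.37  1.34 -0.    1.43 -0.11]
 42.05 [0.6376 0.0582 0.2402] gap 0.998 F [-0.2  0.2  0.3]
```

View pics/s4.png

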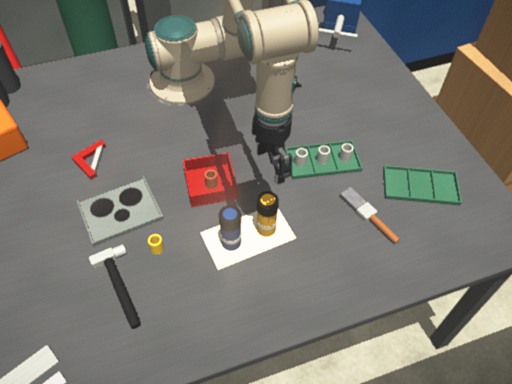

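View pics/t4c.png

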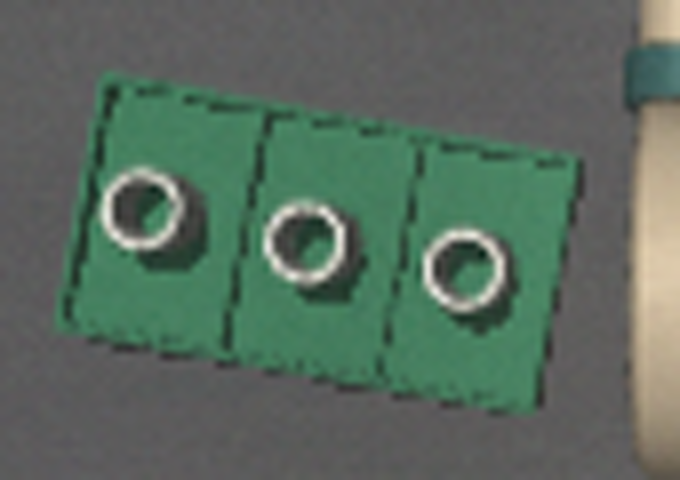

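Run:
```python
from h import *
def cyc(x,y,X,Y):
    ms(x,y,.096,.12,10); st("down")
    manip.gripper_to(0.0,50); st("grip"); z=get_state()["position"][2]
    ms(x,y,.22,.13); ms(X,Y,.22,.18); ms(X,Y,z+.012,.15)
    manip.dwell(.2); print(ms(X,Y,z-.004,.03,5)); st("placed")
    manip.gripper_to(1.0); st("open"); ms(X,Y,.24,.2)
cyc(.638,.0578,.4195,-.2551)
go(.647,-.0418,.24,5)
cyc(.647,-.0418,.4293,-.3347)
go(.35,.2,.35,5); manip.dwell(.3)
snap("scene","s5"); t=snap("top","t5"); st(); crop(t,310,170,90,75,8,"pics/t5c.png")
s=dict(np.load("s5.npz"))
def show(n,d,r,z):
    c,a,e=r; print(n,np.round(c,1),a,"->",np.round(ray(d,*c,z)[:2],4))
show("yT",t,blob(t,(22,150,130),(32,255,255),(345,205,370,230)),.136)
show("bT",t,blob(t,(100,120,140),(118,255,255),(365,200,395,230)),.136)
show("yS",s,blob(s,(22,120,200),(32,255,255),(110,155,135,175)),.136)
show("bS",s,blob(s,(100,100,120),(118,255,255),(80,165,105,190)),.136)
```

```text
down 43.45 [0.6387 0.0578 0.0969] gap 1.003 F [-0.2 -0.6 -0. ]
grip 43.86 [0.6385 0.0578 0.0969] gap 0.614 F [-1.2 -0.   4.9]
True
placed 48.73 [ 0.4197 -0.2554  0.0989] gap 0.617 F [-0.4  0.5  4.4]
open 49.16 [ 0.4187 -0.2545  0.0978] gap 0.998 F [ 0.3 -0.4 -0.4]
q [-0.17  0.38  1.32 -0.    1.44 -0.26]
down 52.56 [ 0.6476 -0.0419  0.0969] gap 0.999 F [-0.4  0.3  0.1]
grip 52.96 [ 0.6477 -0.0419  0.0969] gap 0.613 F [-0.2  0.7  3.2]
True
placed 57.73 [ 0.4295 -0.3349  0.0988] gap 0.615 F [0.6 0.6 4.9]
open 58.17 [ 0.4285 -0.3339  0.0974] gap 0.995 F [-0.3  0.2  0.3]
q [ 0.35 -0.04  1.59 -0.    1.59  0.26]
 61.42 [0.3502 0.1998 0.3499] gap 0.997 F [0.5 0.6 0.4]
yT [355.3 218.8] 108 -> [ 0.4211 -0.2538]
bT [381.5 215.2] 85 -> [ 0.4309 -0.3336]
yS [120.9 166. ] 94 -> [ 0.4181 -0.2566]
bS [ 89.7 177.1] 119 -> [ 0.4282 -0.3366]
```

View pics/s5.png

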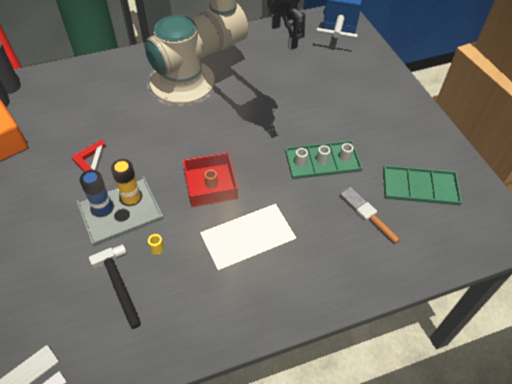

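View pics/t5.png

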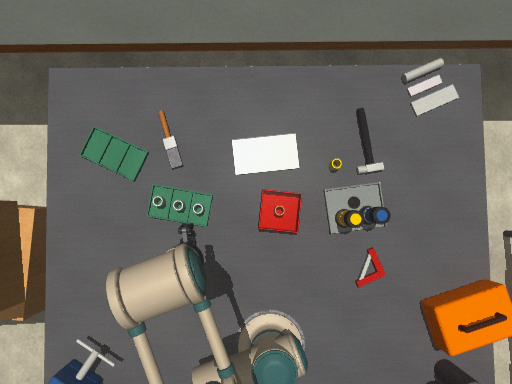

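Both pictures show the job complete. The yellow disc at (355, 219) and the blue at (381, 215) in the top view are back on their seats. Copper is in the bin at (279, 212), and three steel pieces stand in the tray at (158, 201), (178, 205) and (198, 209). The mat is clear.

```bash
python3 -c "
from h import *
job.hand_in(); st()"
```

```text
the job is handed in; nothing more can be done
the job is handed in; nothing more can be done
```

The job is done and handed in at about 61 s of the 138 s allowed; `hand_in` gives no verdict.

I moved the yellow canister and then the blue one upright onto the mat. The copper piece then went into the red bin, and the spare upright into the compartment it left empty. Last, I returned each canister to the seat it came from.

**Canisters:** averaged over both cameras, yellow stands at (0.4196, -0.2552) and blue at (0.4296, -0.3351). Both are within about 1 mm of the seat marks I measured.

**Spare and kit:** I set the spare down at my measured compartment centre and did not re-measure it numerically. The last pictures show it upright in the middle, with the two other steel pieces unmoved and the copper piece standing in the bin.

**Disagreement:** the two cameras differed by 2–4 mm on the same points throughout. I used their mean, which matched the arm's own position readings when I checked it on the canisters on the mat.

No check failed, and the highest tool force in my printed readings was about 6 N.

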